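# Meter one vial cap from the plunger dispenser

### The job

Stand the empty steel cup upright on the bench under the spout of the cap dispenser, pushed in until its far wall is at or nearly at the white pedestal, and let go of it. Then press the plunger straight down gently until it comes up hard against its stop, hold it firmly against the stop for half a second without forcing it, and let it rise fully, so that exactly one cap drops into the cup and the others stay in the tube. Leave the bottle, the jar and the timer alone.

Things in the scene. Friction and masses are not known exactly. Their poses are not given: they have to be found in the camera images.
- dispenser: Cap dispenser, fixed to the bench. Origin on the bench under the centre of the clear cap tube; z up; the spout points along its -x, the plunger stands at its +x end. White pedestal from x -44 to +98 mm, 64 mm wide, 58 mm high with the 6 mm steel channel floor on top. Square clear cap tube 34 mm wide, open top at 98 mm. A thin plinth at the foot (ends at x -45 mm) is look only.
- spout_tip (a point): Middle of the spout's end, on the upper face of the steel channel floor, 60 mm from the dispenser's origin along -x and 58 mm above the bench. The spout is 34 mm wide, juts 16 mm out from the pedestal, has 52 mm of clear height below it, and low rails on it reach 64 mm.
- drop_spot (a point): Point on the bench (z 0) where the cup's axis should stand, within 12 mm: 76 mm from the dispenser's origin along its -x. There the cup's far wall is 2 mm short of the pedestal and the spout overhangs the rim by 14 mm, so bring the cup in along the dispenser's +x, close above the bench, not from straight above.
- housing_top (a point): Centre of the flat top of the grey plunger housing, 100 mm above the bench, 60 mm from the dispenser's origin along +x; the housing spans x 23 to 97 mm and is 64 mm wide. Inside it, unseen, are the springs and the hard stop (pressing on it costs 5 to 10 N per mm). Spring force at the bottom of the stroke is 7 to 9 N; a firm hold on the stop is 13 to 22 N for half a second; over 25 N damages it.
- plunger: Sprung plunger, flat round white head 36 mm across, 10 mm thick. Origin: centre of the head's flat top, at rest 166 mm high; z up. Moves straight down only: 1 to 17 mm of free travel (1 to 3 N; unseen, set differently each time), then 22 mm driving the ejector (4 to 9 N) to a hard stop, felt as a sharp rise of force. The cap drops only in the last 1.5 mm. A second stroke drops a second cap.
- cup: Small open steel cup, round, 60 mm across at the rim (widest) and 45 mm high, narrower at the foot, wall 3 mm, about 0.12 kg. Origin at the centre of its underside, z up. Starts empty and upright, on the left or the right. Take it across its outside near the rim, from above, with the fingers left and right of the spout's line when it is brought in.
- cap1: Lowest of three equal aluminium vial caps (plain discs 24 mm across, 10 mm thick, 12 g) lying in the clear tube; the one that the stroke drops. Origin at the centre of its underside.
- cap2: Middle cap in the tube; it must stay in the tube. Origin at the centre of its underside.
- cap3: Top cap in the tube; it must stay in the tube. Origin at the centre of its underside.
- solvent_bottle: Bystander: clear bottle with a blue cap, 64 mm across, 130 mm high, standing on the side opposite the cup. Origin under its centre.
- amber_jar: Bystander: amber jar, 56 mm across, 75 mm high. Origin under its centre.
- timer: Bystander: white bench timer, 75 x 110 mm, 48 mm high. Origin under its centre.
There are look-alikes about, which are no part of the job. Leave any yellow look-alike of the cup alone.

How it is judged:
On the way, in this order (a step that is already met when the one before it is completed fails the run):
1. the cup stands upright on the bench under the spout, released (horizontal distance between cup and drop_spot below 0.014 m and height (world z) of cup below 0.003 m and angle between cup's own z axis and vertical below 0.08 rad and contact force between cup and the fingers below 0.2 N and linear speed of cup below 0.01 m/s), for 0.2 s.
2. the plunger is held against its stop with more than 12 N for 0.3 s ((contact force between plunger and the fingers above 12 N or contact force between plunger and the arm above 12 N)), for 0.3 s.
At the end, for the whole second after the job is handed in: The lowest cap lies at rest in the cup; the cup stands upright on the bench within 18 mm of the drop spot; the plunger has risen to within 3 mm of its rest; the other two caps are still in the tube (horizontal distance between cap1 and cup below 0.03 m and height (world z) of cap1 below 0.035 m and horizontal distance between cup and drop_spot below 0.018 m and height (world z) of cup below 0.003 m and angle between cup's own z axis and vertical below 0.08 rad and linear speed of cap1 below 0.02 m/s and linear speed of cup below 0.01 m/s and z of plunger in the frame of dispenser above 0.163 m and horizontal distance between each of cap2, cap3 and dispenser below 0.008 m and height (world z) of each of cap2, cap3 above 0.055 m); the robot touches nothing.
It fails at once if the plunger is pressed with more than 25 N (contact force between plunger and the fingers above 25 N or contact force between plunger and the arm above 25 N).
It fails at once if a second cap leaves the tube (horizontal distance between any of cap2, cap3 and dispenser above 0.02 m).
It fails at once if a bystander is moved more than 20 mm or tipped (distance of any of solvent_bottle, amber_jar, timer from where it was at the start of the episode above 0.02 m or angle between any of solvent_bottle, amber_jar's own z axis and vertical above 0.3 rad).
It also fails if it takes over 61 s, if anything falls off the work surface, if the arm or the gripper's body presses on something with over 40 N, if the wrist force passes 120 N, or if a joint passes its speed limit or range.

### The arm

A 7-joint arm with a two-finger parallel gripper is mounted at the origin on the work surface. World frame = base frame: x ahead of the robot, y to its left, z up, the work surface at z = 0. Lengths are in m, angles in rad, forces in N, time in s.
With the tool pointing down it reaches from about 0.425 to 0.875 m from the base axis. Payload 4.7 kg.
Tool frame: the origin (TCP) lies midway between the tips of the shut fingers; the grasp point (between the pads) lies 19 mm behind it (ctrl.grip_depth is the distance from the TCP to the grasp point, in m); z points along the fingers, y is the direction in which the jaws open and shut (so a half turn about z gives the same grasp; the last joint's range is limited). The gripper opens to 87 mm and grips with 3 to 60 N. Pads are 19 mm wide; open, the fingers measure 117 mm over their backs; the gripper's body (75 mm by 190 mm) begins 51 mm behind the grasp point.
Start: joints at [-1.279, 0.321, -0.07, 1.45, 0.023, 1.371, -0.057], TCP at [0.178, 0.625, 0.223] pointing down, gripper open.
Joint ranges: [-2.86, 2.86], [-0.3, 2.09], [-1.38, 1.24], [0.06, 2.45], [-1.56, 4.7], [0.09, 2.05], [-2.69, 2.69]. Speed limits (rad/s): [2.57, 2.57, 3.14, 3.14, 3.14, 3.14, 3.14].

### API

Orientations are given as a rotation vector (axis times angle).
In Python, from bench import ctrl gives the robot as it stands. The module is installed in compiled form; this text tells all that it offers.
- The arm moves only by the shell command python3 -m inch 'ROWS' [FORCE]. ROWS is JSON, a list of rows, each a list of 5 numbers: the opening, from -1 (shut) to 1 (fully open), so that 0 is half open, then the shift along the tool's x, y, z in mm, then the turn about the tool's z in rad. In form: [[fingers, tx, ty, tz, twist], ...]. A call has 1 to 5 rows; each row shifts and turns the pose as measured when the row begins, along the tool's axes as they then stand; what a row does not reach is not made up. A row lasts 1/8 s, in which the tool goes at most 62.5 mm and 10.7 degrees, less where a joint would pass 70% of its speed; a pose out of reach is approached as far as the arm can. A call is refused whole if a number of a shift passes 62.5 or a number of a turn 0.188, either way. A call with a gripper value outside its range is refused whole. The fingers move at their own pace and stop on an object; FORCE is the grip in N (left out, the last holds). Time passes only in rows, so rows that do not move let the fingers close. It gives the time, the measured TCP pose, the force and the opening at its end, in the units of the state.
- ctrl.get_state(): the state, without advancing time (a new reading comes with each control period).
- ctrl.get_image(name): name is "scene" or "top"; returns a dict with "color" (384x512x3 uint8, red, green, blue), "range_z" (384x512 float32, m along the optical axis (not along the pixel's ray), 0 where there is no reading), "K" (3x3 intrinsics, pixels), "R" (3x3) and "t" (3): a world point X has camera coordinates R X + t. Camera axes: x right, y down, z forward; pixel columns grow to the right and rows downward; lengths in m; the calibration is good to about 2 mm. A picture is of the moment at which its call begins.
- ctrl.close_job(): hands the job in, once; it reports no verdict.
The state is a dict: "time": time; "joint_positions": joint angles; "qd": joint speeds; "joint_torque": joint torques, N m; "position": TCP position; "tool_rot": TCP orientation; "ft_force": force on the tool from outside, world axes, zero at the start; "torque": the same for the moment, N m; "grip_width": opening from 0.0 (shut) to 1.0 (fully open).
Only numpy, scipy, OpenCV 4.12 (cv2) and the standard library are available. Lean on these libraries where they do the work, as an engineer would, in place of code of your own. Each camera call takes 0.05 s, during which the arm holds its last target. There are 200 camera calls.

## Working session

There is one attempt and no reset: what is moved stays moved. The work goes in short steps, Python scripts to look and compute and a shell command to move; the robot and the scene stay as the last step left them, time stands still between calls to the robot, and variables do not carry over. Pictures are saved under pics/ and viewed, about 8 in all and at most 12, crops included, and the job is handed in when it is done.

```bash
mkdir -p pics; cat > h.py <<'E'
import numpy as np,cv2
from bench import ctrl
def snap(n,f):
    d=ctrl.get_image(n); np.savez('pics/'+f+'.npz',**d); cv2.imwrite('pics/'+f+'.png',d['color'][:,:,::-1]); return d
def cloud(d):
    z=d['range_z']; v,u=np.mgrid[:384,:512]; K=d['K']
    P=np.stack([(u-K[0,2])/K[0,0]*z,(v-K[1,2])/K[1,1]*z,z],-1)
    W=(P-d['t'])@d['R']; W[z==0]=np.nan; return W
E
python3 - <<'E'
from h import *
a=snap('top','t0');b=snap('scene','s0')
cv2.imwrite('pics/b0.png',cv2.resize(np.vstack([a['color'],b['color']])[:,:,::-1],(400,600)))
s=ctrl.get_state();print(s)
for d in(a,b):print(-d['R'].T@d['t'],d['R'][2])
E
```

```text
{'time': 0.1, 'joint_positions': array([-1.27887836,  0.32172895, -0.07006298,  1.45156956,  0.02258526,
        1.37081272, -0.05690414]), 'qd': array([ 4.69606803e-04, -2.14553852e-03, -9.96578055e-04, -7.15167885e-05,
        7.86762826e-04, -2.04019108e-03, -1.74589303e-03]), 'joint_torque': array([-5.56175837e-04, -4.92569304e+01, -4.05974854e-01, -3.13399279e+01,
       -6.41249889e-02,  3.95427074e-02,  6.79704817e-05]), 'position': array([0.17818342, 0.62457197, 0.22157535]), 'tool_rot': array([-4.34971268e-01, -3.11117944e+00,  2.71040637e-03]), 'ft_force': array([ 0.90492206, -0.34157449, -0.0926323 ]), 'torque': array([-0.00996861, -0.00939588,  0.03076958]), 'grip_width': 0.9966141098002829}
[ 0.46679908 -0.00208968  0.97954845] [ 0.11812201 -0.01127986 -0.99293502]
[1.37283493 0.649281   0.81891982] [-0.63531225 -0.53729048 -0.55470468]
```

View pics/t0.png

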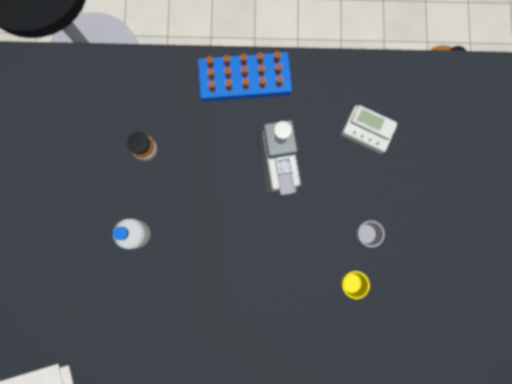

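View pics/s0.png

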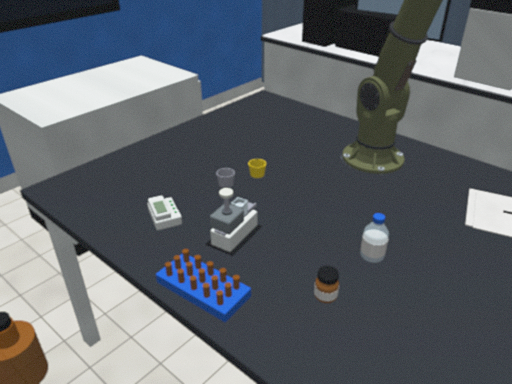

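The top view shows the dispenser at about (283,155), with its plunger at (283,130) and its spout pointing down to (287,190). The steel cup is at (371,234), the yellow one at (356,285), the timer at (369,129), the bottle at (130,234) and the jar at (142,146). Next I'll turn these into world positions.

```bash
python3 - <<'E'
from h import *
a=dict(np.load('pics/t0.npz'));b=dict(np.load('pics/s0.npz'))
W=cloud(a);V=cloud(b)
for n,(r,c) in dict(plunger=(130,283),housing=(148,280),spout=(190,288),cup=(234,371),yel=(285,356),timer=(120,370),bot=(234,130),jar=(146,142)).items(): print(n,W[r,c].round(4))
z=W[...,2]
def blob(box,lo,hi,n,W=W):
    u0,v0,u1,v1=box;P=W[v0:v1,u0:u1].reshape(-1,3);m=(P[:,2]>lo)&(P[:,2]<hi);Q=P[m]
    if len(Q)<4:print(n,len(Q));return
    r=cv2.minAreaRect(Q[:,:2].astype(np.float32)*1000)
    print(n,len(Q),Q.mean(0).round(4),r, 'bb',Q.min(0).round(4),Q.max(0).round(4))
blob((255,105,310,205),.155,.18,'plunger')
blob((255,105,310,205),.094,.106,'housing')
blob((255,105,310,205),.050,.070,'floor')
blob((350,215,395,255),.036,.055,'rim')
blob((335,265,380,305),.036,.055,'yrim')
# all-dispenser cloud scene
m=(V[...,2]>.155)&(V[...,2]<.18);print('scene plunger',V[m].mean(0),m.sum(),[V[m].min(0),V[m].max(0)])
c=a['color'][100:300,250:400,::-1];cv2.imwrite('pics/c0.png',cv2.resize(c,(600,800),interpolation=cv2.INTER_CUBIC)[:600] if 0 else cv2.resize(c,(450,600),interpolation=cv2.INTER_CUBIC))
E
```

```text
plunger [ 0.6879 -0.0651  0.1655]
housing [ 0.6654 -0.0639  0.0993]
spout [ 0.5776 -0.0856  0.0604]
cup [ 0.4825 -0.2887  0.0045]
yel [ 0.3631 -0.2517  0.0031]
timer [ 0.7469 -0.2774  0.0511]
bot [0.4728 0.2516 0.1072]
jar [0.6702 0.2449 0.0726]
plunger 245 [ 0.6872 -0.0635  0.1657] ((687.956787109375, -63.65924072265625), (34.73590850830078, 34.4996223449707), 74.27281188964844) bb [ 0.6707 -0.0818  0.1585] [ 0.7055 -0.0467  0.1702]
housing 780 [ 0.6729 -0.0635  0.0994] ((668.2117919921875, -67.0796127319336), (113.92117309570312, 64.19020080566406), 9.942699432373047) bb [ 0.61   -0.0995  0.0941] [ 0.7277 -0.0282  0.106 ]
floor 633 [ 0.6076 -0.0748  0.0566] ((644.2937622070312, -71.3533935546875), (151.40667724609375, 63.77956771850586), 9.98039436340332) bb [ 0.5679 -0.1113  0.05  ] [ 0.7134 -0.0269  0.0696]
rim 161 [ 0.4821 -0.2799  0.0432] ((483.0513610839844, -275.4639587402344), (56.689537048339844, 58.53355026245117), 0.8574349880218506) bb [ 0.4546 -0.3047  0.0362] [ 0.5115 -0.2462  0.0487]
yrim 164 [ 0.3669 -0.2438  0.0434] ((367.5398864746094, -239.9898681640625), (57.60554504394531, 57.896854400634766), 0.32484111189842224) bb [ 0.3387 -0.2689  0.036 ] [ 0.3964 -0.211   0.0498]
scene plunger [-0.61057583 -0.51513276  0.16743673] 1455 [array([-1.72131709, -2.11711852,  0.15500237]), array([0.70871934, 0.15384904, 0.17999404])]
```

View pics/c0.png

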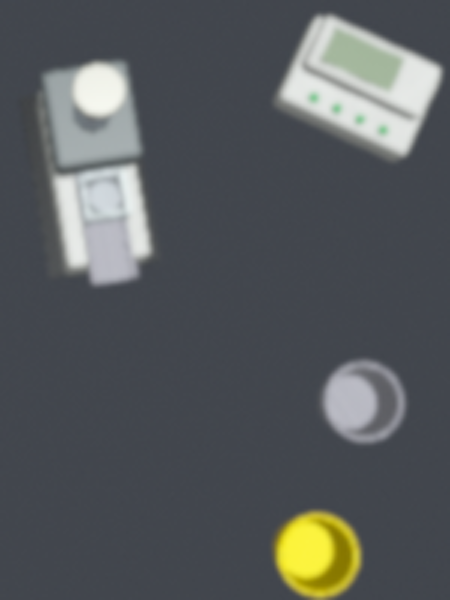

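```bash
cat >> h.py <<'E'
from scipy.spatial.transform import Rotation as Ro
O=np.array([.6288,-.0740,0]);DX=np.array([np.cos(np.radians(10)),np.sin(np.radians(10)),0])
def to(*T,yaw=100):
    s=ctrl.get_state();R=Ro.from_rotvec(s['tool_rot']).as_matrix();y=np.degrees(np.arctan2(R[1,1],R[0,1]))
    print('t',round(s['time'],2),'p',s['position'].round(4),'yaw',y.round(2),'twist',np.radians(y-yaw).round(3),'j',s['joint_positions'].round(2),'F',s['ft_force'].round(2),'tz',R[:,2].round(3))
    for t in T: print(t,'mm',((np.array(t)-s['position'])@R*1000).round(1))
E
python3 -m inch '[[1,0,0,0,-0.15],[1,0,0,0,-0.15],[1,0,0,0,-0.15]]' 20; python3 -c "
from h import *
to((.52,.2,.22),(.483,-.2755,.15))"
```

```text
time: 0.48
position: [0.1778, 0.6236, 0.2195]
tool_rot: [0.292, -3.126, 0.008]
ft_force: [0.2, -0.8, -0.4]
grip_width: 1.0
t 0.47 p [0.1778 0.6236 0.2195] yaw 100.67 twist 0.012 j [-1.23  0.33 -0.13  1.45  0.04  1.37  0.39] F [ 0.16 -0.8  -0.4 ] tz [-0.001 -0.005 -1.   ]
(0.52, 0.2, 0.22) mm [-257.8 -479.6    1.3]
(0.483, -0.2755, 0.15) mm [-133.5 -939.7   73.9]
```

```bash
python3 -m inch '[[1,-32,-50,-1,0],[1,-32,-50,-1,0],[1,-32,-50,-1,0],[1,-32,-50,-1,0],[1,-32,-50,-1,0]]' >/dev/null; python3 -m inch '[[1,-32,-50,-1,0],[1,-32,-50,-1,0],[1,-32,-50,-1,0],[1,0,-50,-1,0],[1,0,-50,-1,0]]'; python3 -c "
from h import *
to((.483,-.2755,.15))"
```

```text
time: 1.72
position: [0.5304, 0.1702, 0.2253]
tool_rot: [0.31, -3.118, 0.014]
ft_force: [0.7, 1.2, -0.1]
grip_width: 0.997
t 1.73 p [0.5304 0.1702 0.2253] yaw 101.36 twist 0.024 j [-0.59  0.13  0.25  1.68 -0.03  1.35  1.43] F [ 0.67  1.2  -0.06] tz [-0.007 -0.009 -1.   ]
(0.483, -0.2755, 0.15) mm [ 133.5 -427.    79.8]
```

```bash
python3 -m inch '[[1,14,-50,0,0.02],[1,14,-50,0,0],[1,15,-50,4,0],[1,15,-50,8,0],[1,15,-50,8,0]]' >/dev/null; python3 -m inch '[[1,15,-50,8,0],[1,15,-50,8,0],[1,15,-40,10,0],[1,5,-10,0,0],[1,0,0,0,0]]'; python3 -c "
from h import *
to((.483,-.2755,.15),(.483,-.2755,.016))"
```

```text
time: 2.98
position: [0.4747, -0.2632, 0.18]
tool_rot: [0.265, -3.12, 0.014]
ft_force: [-0.3, 0.1, -0.1]
grip_width: 1.001
t 2.98 p [ 0.4747 -0.2632  0.18  ] yaw 99.72 twist -0.005 j [-0.13  0.13  0.63  1.79 -0.07  1.25  2.26] F [-0.29  0.09 -0.08] tz [-0.01 -0.01 -1.  ]
(0.483, -0.2755, 0.15) mm [ -6.4 -13.3  30.1]
(0.483, -0.2755, 0.016) mm [ -7.9 -12.2 164. ]
```

```bash
python3 -m inch '[[1,-7,-12,20,0],[1,0,0,40,0],[1,0,0,40,0],[1,0,0,0,0]]'; python3 - <<'E'
from h import *
to((.483,-.2755,.016))
d=snap('top','t1');cv2.imwrite('pics/c1.png',cv2.resize(d['color'][170:320,300:450,::-1],(500,500),interpolation=cv2.INTER_CUBIC))
E
```

```text
time: 3.48
position: [0.4882, -0.2664, 0.0789]
tool_rot: [0.284, -3.123, 0.008]
ft_force: [0.3, -0.8, 1.1]
grip_width: 1.001
t 3.48 p [ 0.4882 -0.2664  0.0789] yaw 100.38 twist 0.007 j [-0.09  0.27  0.61  1.87 -0.17  1.05  2.34] F [ 0.25 -0.8   1.09] tz [-0.005 -0.006 -1.   ]
(0.483, -0.2755, 0.016) mm [ 6.3 -7.7 62.9]
```

View pics/c1.png

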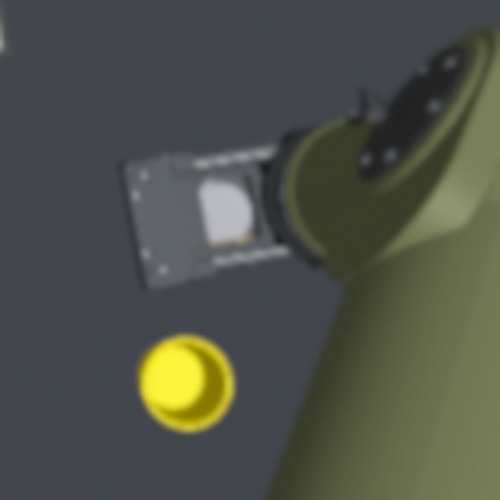

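The gripper sits over the steel cup and clear of the yellow one. Next I'll fine-align and descend.

```bash
python3 -m inch '[[1,6,-8,0,0],[1,0,0,0,0]]'; python3 -c "
from h import *
to((.483,-.2755,.016))"
```

```text
time: 3.78
position: [0.4877, -0.2768, 0.0845]
tool_rot: [-0.287, 3.126, -0.013]
ft_force: [0.6, -0.2, -0.2]
grip_width: 1.001
t 3.77 p [ 0.4877 -0.2768  0.0845] yaw 100.49 twist 0.009 j [-0.07  0.27  0.62  1.86 -0.17  1.06  2.36] F [ 0.6  -0.2  -0.15] tz [ 0.004 -0.008 -1.   ]
(0.483, -0.2755, 0.016) mm [ 4.5  2.7 68.5]
```

```bash
python3 -m inch '[[1,4,2,20,0],[1,1,0,20,0],[1,0,0,15,0],[1,0,0,0,0]]'; python3 -c "
from h import *
to((.483,-.2755,.016))"
```

```text
time: 4.28
position: [0.4865, -0.2779, 0.0333]
tool_rot: [-0.285, 3.116, -0.018]
ft_force: [0.1, -0.2, 0.2]
grip_width: 1.0
t 4.28 p [ 0.4865 -0.2779  0.0333] yaw 100.45 twist 0.008 j [-0.05  0.33  0.6   1.91 -0.22  0.95  2.41] F [ 0.12 -0.23  0.23] tz [ 0.013 -0.01  -1.   ]
(0.483, -0.2755, 0.016) mm [ 3.2  3.2 17.3]
```

```bash
python3 -m inch '[[1,3,3,10,0],[1,0,0,6,0],[1,0,0,0,0]]'; python3 -c "
from h import *
to((.483,-.2755,.016))"
```

```text
time: 4.65
position: [0.4842, -0.2759, 0.0177]
tool_rot: [-0.285, 3.114, -0.019]
ft_force: [-0.1, -0.2, -0.1]
grip_width: 0.999
t 4.65 p [ 0.4842 -0.2759  0.0177] yaw 100.45 twist 0.008 j [-0.04  0.35  0.59  1.93 -0.24  0.91  2.42] F [-0.13 -0.2  -0.1 ] tz [ 0.016 -0.011 -1.   ]
(0.483, -0.2755, 0.016) mm [1.1 0.6 1.7]
```

```bash
python3 -m inch '[[-1,0,0,0,0],[-1,0,0,0,0],[-1,0,0,0,0],[-1,0,0,0,0],[-1,0,0,0,0]]' 15; python3 -m inch '[[-1,0,0,-12,0],[-1,0,0,-12,0],[-1,0,0,-12,0],[-1,0,0,0,0]]' 15; python3 -c "
from h import *
P=O-DX*.106
to((P[0],P[1],.06),(P[0],P[1],.022))"
```

```text
time: 5.28
position: [0.4848, -0.2761, 0.0184]
tool_rot: [-0.285, 3.113, -0.02]
ft_force: [0.0, -0.5, -1.1]
grip_width: 0.671
time: 5.78
position: [0.4843, -0.2759, 0.0574]
tool_rot: [-0.284, 3.112, -0.02]
ft_force: [-0.5, -0.7, -1.2]
grip_width: 0.672
t 5.78 p [ 0.4843 -0.2759  0.0574] yaw 100.44 twist 0.008 j [-0.07  0.29  0.61  1.91 -0.19  0.99  2.38] F [-0.48 -0.69 -1.18] tz [ 0.018 -0.011 -1.   ]
(np.float64(0.524410378180706), np.float64(-0.09240670683269461), 0.06) mm [-72.8 173.2  -4. ]
(np.float64(0.524410378180706), np.float64(-0.09240670683269461), 0.022) mm [-72.2 173.7  34. ]
```

```bash
python3 -m inch '[[-1,-15,40,0,0],[-1,-15,40,0,0],[-1,-15,40,0,0],[-1,-15,40,0,0],[-1,0,0,0,0]]'; python3 -c "
from h import *
P=O-DX*.106
to((P[0],P[1],.06),(P[0],P[1],.022))"
```

```text
time: 6.4
position: [0.5151, -0.1036, 0.0562]
tool_rot: [-0.281, 3.111, -0.021]
ft_force: [-0.0, 0.5, -1.4]
grip_width: 0.67
t 6.4 p [ 0.5151 -0.1036  0.0562] yaw 100.3 twist 0.005 j [-0.34  0.21  0.53  1.98 -0.12  0.96  2.  ] F [-0.01  0.54 -1.39] tz [ 0.019 -0.012 -1.   ]
(np.float64(0.524410378180706), np.float64(-0.09240670683269461), 0.06) mm [-11.2   9.3  -3.8]
(np.float64(0.524410378180706), np.float64(-0.09240670683269461), 0.022) mm [-10.6   9.9  34.2]
```

```bash
python3 -m inch '[[-1,-10,9,0,0],[-1,0,0,15,0],[-1,0,0,15,0],[-1,0,0,0,0]]'; python3 - <<'E'
from h import *
P=O-DX*.106;Q=O-DX*.076
to((P[0],P[1],.022),(Q[0],Q[1],.022))
d=snap('top','t2');W=cloud(d)
cv2.imwrite('pics/c2.png',cv2.resize(d['color'][110:260,220:370,::-1],(500,500),interpolation=cv2.INTER_CUBIC))
E
```

```text
time: 6.9
position: [0.5233, -0.0956, 0.0233]
tool_rot: [-0.275, 3.113, -0.023]
ft_force: [-0.3, -0.4, -1.7]
grip_width: 0.671
t 6.9 p [ 0.5233 -0.0956  0.0233] yaw 100.09 twist 0.002 j [-0.33  0.27  0.51  1.99 -0.15  0.9   2.  ] F [-0.3  -0.4  -1.71] tz [ 0.017 -0.013 -1.   ]
(np.float64(0.524410378180706), np.float64(-0.09240670683269461), 0.022) mm [-1.7  3.   1.3]
(np.float64(0.5539546107710722), np.float64(-0.0871972615026867), 0.022) mm [-31.6   2.9   1.7]
```

View pics/c2.png

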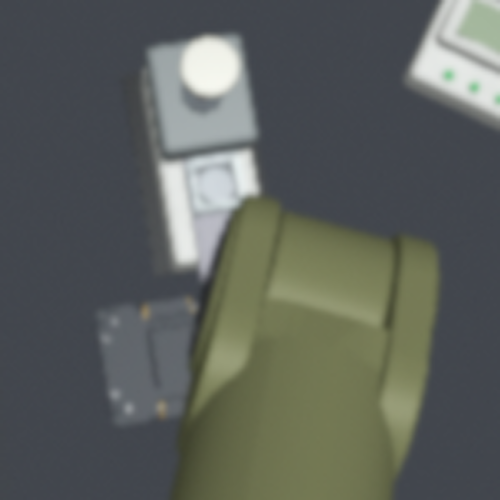

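```bash
python3 - <<'E'
from h import *
d=dict(np.load('pics/t2.npz'));W=cloud(d)
for r,c in [(172,298),(180,320),(185,350),(200,300),(210,270),(220,252)]:print(r,c,W[r,c].round(3))
E
python3 -m inch '[[-1,-10,3,1,0],[-1,-8,0,0,0],[-1,-6,0,0,0],[-1,0,0,0,0]]'; python3 -c "
from h import *
Q=O-DX*.076
to((Q[0],Q[1],.02))"
```

```text
172 298 [ 0.56  -0.067  0.419]
180 320 [ 0.549 -0.098  0.416]
185 350 [ 0.544 -0.14   0.413]
200 300 [ 0.518 -0.066  0.445]
210 270 [ 0.528 -0.043  0.118]
220 252 [ 0.505 -0.005  0.137]
time: 7.45
position: [0.5499, -0.0888, 0.0242]
tool_rot: [-0.273, 3.11, -0.024]
ft_force: [0.6, 0.4, -1.8]
grip_width: 0.67
t 7.45 p [ 0.5499 -0.0888  0.0242] yaw 100.03 twist 0.001 j [-0.33  0.32  0.5   1.93 -0.18  0.92  2.  ] F [ 0.62  0.39 -1.78] tz [ 0.021 -0.014 -1.   ]
(np.float64(0.5539546107710722), np.float64(-0.0871972615026867), 0.02) mm [-4.2  1.   4.3]
```

```bash
python3 -m inch '[[-1,0,1,4,0],[-1,-5,0,0,0],[-1,0,0,0,0]]'; python3 -c "
from h import *
Q=O-DX*.076
to((Q[0],Q[1],.0185))"
```

```text
time: 7.82
position: [0.5548, -0.0869, 0.0201]
tool_rot: [-0.273, 3.11, -0.024]
ft_force: [0.3, 0.1, -2.1]
grip_width: 0.675
t 7.83 p [ 0.5548 -0.0869  0.0201] yaw 100.03 twist 0.001 j [-0.33  0.33  0.5   1.92 -0.18  0.91  2.  ] F [ 0.35  0.14 -2.07] tz [ 0.021 -0.014 -1.   ]
(np.float64(0.5539546107710722), np.float64(-0.0871972615026867), 0.0185) mm [ 0.9 -0.1  1.5]
```

```bash
python3 -m inch '[[-1,0,0,2,0],[-1,0,0,0,0]]'; python3 -m inch '[[-1,0,0,1,0],[-1,0,0,0,0]]'; python3 - <<'E'
from h import *
Q=O-DX*.076
to((Q[0],Q[1],.0185))
d=snap('scene','s3')
cv2.imwrite('pics/c3.png',cv2.resize(d['color'][150:270,180:300,::-1],(600,600),interpolation=cv2.INTER_CUBIC))
E
```

```text
time: 8.07
position: [0.555, -0.087, 0.0184]
tool_rot: [-0.273, 3.11, -0.024]
ft_force: [-0.4, 0.0, 0.2]
grip_width: 0.67
time: 8.32
position: [0.555, -0.087, 0.0185]
tool_rot: [-0.273, 3.11, -0.023]
ft_force: [-0.8, 1.4, -0.9]
grip_width: 0.67
t 8.32 p [ 0.555  -0.087   0.0185] yaw 100.01 twist 0.0 j [-0.33  0.34  0.49  1.92 -0.19  0.91  2.  ] F [-0.79  1.39 -0.92] tz [ 0.021 -0.013 -1.   ]
(np.float64(0.5539546107710722), np.float64(-0.0871972615026867), 0.0185) mm [ 1.1  0.  -0. ]
```

View pics/c3.png

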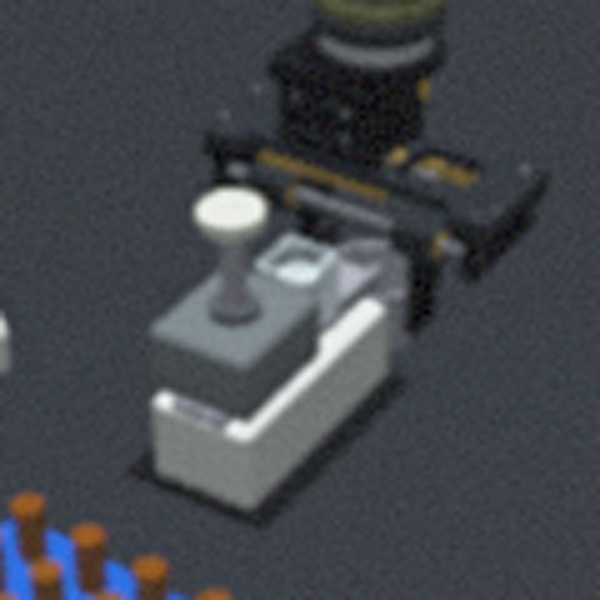

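The cup is on the bench under the spout, against the pedestal face. Next I'll release and lift straight up.

```bash
python3 -m inch '[[1,0,0,0,0],[1,0,0,0,0],[1,0,0,0,0],[1,0,0,0,0]]'; python3 -m inch '[[1,0,0,-15,0],[1,0,0,-15,0],[1,0,0,-20,0],[1,0,0,-40,0],[1,0,0,-60,0]]';python3 -m inch '[[1,25,0,-60,0],[1,40,0,-20,0],[-1,0,-40,0,0],[-1,0,-50,0,0],[-1,0,-40,0,0]]'; python3 - <<'E'
from h import *
P=O+DX*.06
to((P[0],P[1],.2))
d=snap('top','t3');W=cloud(d)
cv2.imwrite('pics/c4.png',cv2.resize(d['color'][110:260,220:370,::-1],(500,500),interpolation=cv2.INTER_CUBIC))
R=W[185:225,265:310].reshape(-1,3);Q=R[(R[:,2]>.038)&(R[:,2]<.052)]
print(len(Q),cv2.minEnclosingCircle(Q[:,:2].astype(np.float32)*1000),Q.min(0),Q.max(0))
D=O-DX*.076;print(D)
E
```

```text
time: 8.88
position: [0.5555, -0.0873, 0.0182]
tool_rot: [-0.272, 3.109, -0.024]
ft_force: [-0.4, 0.2, 0.5]
grip_width: 0.977
time: 9.5
position: [0.5495, -0.0851, 0.1722]
tool_rot: [-0.272, 3.115, -0.024]
ft_force: [1.3, 1.0, -0.2]
grip_width: 0.997
time: 10.12
position: [0.5108, -0.2239, 0.2668]
tool_rot: [-0.281, 3.089, -0.02]
ft_force: [-0.5, 0.3, -0.6]
grip_width: 0.745
t 10.12 p [ 0.5108 -0.2239  0.2668] yaw 100.36 twist 0.006 j [-0.28  0.07  0.69  1.67 -0.05  1.37  2.17] F [-0.49  0.3  -0.59] tz [ 0.04  -0.009 -0.999]
(np.float64(0.6878884651807325), np.float64(-0.06358110933998418), 0.2) mm [-200.4  127.    72.4]
122 ((562.2755737304688, -80.52955627441406), 41.17765808105469) [ 0.52398999 -0.11695999  0.03828643] [ 0.59125585 -0.04972917  0.05191514]
[ 0.55395461 -0.08719726  0.        ]
```

View pics/c4.png

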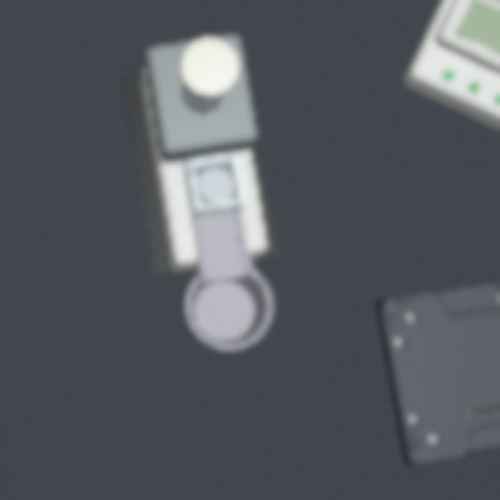

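The cup stands under the spout with its rim centre at crop (229,306), which is about pixel (288.7,201.8). I'll check that position against the drop spot.

```bash
python3 - <<'E'
from h import *
d=dict(np.load('pics/t3.npz'))
def ray(u,v,z):
    C=-d['R'].T@d['t'];r=d['R'].T@np.linalg.inv(d['K'])@[u,v,1];return C+r*(z-C[2])/r[2]
X=ray(288.6,201.7,.045);D=O-DX*.076
print(X,(X-D)@DX,(X-D)@[-DX[1],DX[0],0])
X=ray(220+210*.3,110+67*.3,.166);print(X,O+DX*.06)
E
python3 -m inch '[[-1,-40,25,0,0],[-1,-40,25,0,0],[-1,-40,25,5,0],[-1,-40,25,5,0],[-1,-30,20,5,0]]' 30; python3 -c "
from h import *
to((.6879,-.0636,.17))"
```

```text
[ 0.55250858 -0.0885365   0.045     ] -0.0016566230725958623 -0.0010677937315996255
[ 0.68760101 -0.06504234  0.166     ] [ 0.68788847 -0.06358111  0.        ]
time: 10.8
position: [0.6806, -0.0837, 0.2657]
tool_rot: [-0.248, 3.082, -0.03]
ft_force: [0.6, 0.1, 0.7]
grip_width: 0.125
t 10.8 p [ 0.6806 -0.0837  0.2657] yaw 99.15 twist -0.015 j [-0.36  0.38  0.6   1.36 -0.21  1.41  1.96] F [0.58 0.06 0.75] tz [ 0.05  -0.016 -0.999]
(0.6879, -0.0636, 0.17) mm [-5.9 20.9 95.6]
```

```bash
python3 -m inch '[[-1,-6,20,20,0],[-1,0,0,30,0],[-1,0,0,20,0],[-1,0,0,0,0]]'; python3 -c "
from h import *
to((.6879,-.0640,.17))"
```

```text
time: 11.3
position: [0.6854, -0.0592, 0.1928]
tool_rot: [-0.254, 3.084, -0.029]
ft_force: [0.1, -0.7, 0.4]
grip_width: 0.005
t 11.3 p [ 0.6854 -0.0592  0.1928] yaw 99.37 twist -0.011 j [-0.39  0.41  0.58  1.46 -0.22  1.29  1.94] F [ 0.13 -0.72  0.41] tz [ 0.048 -0.015 -0.999]
(0.6879, -0.064, 0.17) mm [-0.7 -4.6 22.9]
```

```bash
python3 -m inch '[[-1,-1,-4,8,0],[-1,0,0,8,0],[-1,0,0,0,0]]';python3 -m inch '[[-1,0,0,4,0],[-1,0,0,0,0]]'; python3 -c "
from h import *
to((.6879,-.0640,.166))"
```

```text
time: 11.68
position: [0.6883, -0.0653, 0.1786]
tool_rot: [-0.25, 3.081, -0.03]
ft_force: [0.3, 0.1, -0.4]
grip_width: 0.005
time: 11.92
position: [0.689, -0.0657, 0.1751]
tool_rot: [-0.249, 3.08, -0.03]
ft_force: [-0.0, 0.1, -0.1]
grip_width: 0.003
t 11.93 p [ 0.689  -0.0657  0.1751] yaw 99.21 twist -0.014 j [-0.38  0.43  0.57  1.47 -0.23  1.25  1.95] F [-0.01  0.14 -0.05] tz [ 0.053 -0.015 -0.998]
(0.6879, -0.064, 0.166) mm [1.2 2.  9. ]
```

```bash
python3 -m inch '[[-1,1,2,4,0],[-1,0,0,4,0],[-1,0,0,3,0],[-1,0,0,3,0],[-1,0,0,0,0]]';python3 -m inch '[[-1,0.3,0,3,0],[-1,0,0,3,0],[-1,0,0,0,0]]'; python3 -c "
from h import *
to((.6879,-.0640,.145))"
```

```text
time: 12.55
position: [0.6885, -0.0638, 0.1607]
tool_rot: [-0.25, 3.079, -0.03]
ft_force: [-0.4, -0.1, 1.5]
grip_width: 0.007
time: 12.92
position: [0.6886, -0.0638, 0.1546]
tool_rot: [-0.25, 3.079, -0.029]
ft_force: [-0.5, -0.2, 1.2]
grip_width: 0.005
t 12.93 p [ 0.6886 -0.0638  0.1546] yaw 99.24 twist -0.013 j [-0.38  0.44  0.57  1.5  -0.24  1.21  1.95] F [-0.51 -0.19  1.18] tz [ 0.054 -0.015 -0.998]
(0.6879, -0.064, 0.145) mm [1.2 0.1 9.6]
```

Contact is at about 1.5 N, in the free travel. Next I'll go on in small steps.

```bash
for i in 1 2; do :; done; python3 -m inch '[[-1,0.3,0,3,0],[-1,0.2,0,3,0],[-1,0,0,0,0]]'|egrep 'pos|ft'; python3 -m inch '[[-1,0.2,0,2,0],[-1,0,0,2,0],[-1,0,0,0,0]]'|egrep 'pos|ft'
```

```text
position: [0.6887, -0.0638, 0.1493]
ft_force: [-1.5, 0.8, 4.4]
position: [0.6887, -0.0638, 0.1473]
ft_force: [-2.1, 1.7, 4.2]
```

```bash
python3 -m inch '[[-1,0.2,0,3,0],[-1,0,0,3,0],[-1,0,0,0,0]]'|egrep 'pos|ft'; python3 -m inch '[[-1,0.2,0,3,0],[-1,0,0,3,0],[-1,0,0,0,0]]'|egrep 'pos|ft'
```

```text
position: [0.6887, -0.0638, 0.1434]
ft_force: [-1.4, 1.3, 4.9]
position: [0.6887, -0.0638, 0.1397]
ft_force: [-2.0, 0.5, 5.8]
```

```bash
python3 -m inch '[[-1,0.2,0,2.5,0],[-1,0,0,2.5,0],[-1,0,0,0,0]]'|egrep 'pos|ft'
```

```text
position: [0.6887, -0.0638, 0.1373]
ft_force: [-3.2, 0.7, 6.1]
```

```bash
python3 -m inch '[[-1,0.2,0,2.5,0],[-1,0.2,0,2.5,0]]'|egrep 'pos|ft'; python3 -m inch '[[-1,0.2,0,2,0],[-1,0,0,2,0]]'|egrep 'pos|ft'
```

```text
position: [0.6888, -0.0638, 0.1344]
ft_force: [-2.2, 0.6, 7.8]
position: [0.6888, -0.0638, 0.1326]
ft_force: [-4.1, 0.1, 7.7]
```

```bash
python3 -m inch '[[-1,0.2,0,2,0]]'|egrep 'pos|ft'; python3 -m inch '[[-1,0,0,2,0]]'|egrep 'pos|ft'
```

```text
position: [0.6887, -0.0638, 0.1317]
ft_force: [-3.2, 0.9, 8.8]
position: [0.6888, -0.0638, 0.1309]
ft_force: [-4.2, 1.1, 8.5]
```

```bash
python3 -m inch '[[-1,0.2,0,2,0]]'|egrep 'pos|ft'; python3 -m inch '[[-1,0,0,2,0]]'|egrep 'pos|ft'
```

```text
position: [0.6888, -0.0638, 0.1301]
ft_force: [-3.2, 1.2, 9.4]
position: [0.6888, -0.0638, 0.1293]
ft_force: [-4.0, 1.2, 8.3]
```

```bash
python3 -m inch '[[-1,0,0,2,0]]'|egrep 'pos|ft'
```

```text
position: [0.6888, -0.0639, 0.1286]
ft_force: [-4.4, 0.9, 8.7]
```

```bash
python3 -m inch '[[-1,0,0,2,0]]'|egrep 'pos|ft'
```

```text
position: [0.6888, -0.0638, 0.128]
ft_force: [-5.2, 1.4, 12.8]
```

```bash
python3 -m inch '[[-1,0,0,2,0]]'|egrep 'pos|ft'
```

```text
position: [0.6888, -0.0638, 0.128]
ft_force: [-6.1, 1.2, 14.3]
```

```bash
python3 -m inch '[[-1,0,0,2,0]]'|egrep 'pos|ft'
```

```text
position: [0.6888, -0.0638, 0.128]
ft_force: [-6.2, 0.3, 12.6]
```

The stop is at z = 0.128 and the force is about 13 N. I'll go slightly firmer and hold.

```bash
python3 -m inch '[[-1,0,0,2.4,0],[-1,0,0,2.4,0]]'|egrep 'pos|ft'
```

```text
position: [0.6888, -0.0638, 0.128]
ft_force: [-6.4, 1.3, 14.1]
```

```bash
python3 -m inch '[[-1,0,0,2.4,0],[-1,0,0,2.4,0],[-1,0,0,2.4,0]]'|egrep 'pos|ft'
```

```text
position: [0.6888, -0.0638, 0.128]
ft_force: [-7.5, 1.0, 13.6]
```

```bash
python3 -m inch '[[-1,0,0,2.8,0],[-1,0,0,2.8,0],[-1,0,0,2.8,0]]'|egrep 'pos|ft'
```

```text
position: [0.6888, -0.0638, 0.128]
ft_force: [-7.9, 1.4, 15.0]
```

```bash
python3 -m inch '[[-1,0,0,2.8,0],[-1,0,0,2.8,0],[-1,0,0,2.8,0]]'|egrep 'pos|ft'
```

```text
position: [0.6888, -0.0639, 0.128]
ft_force: [-7.5, 0.6, 16.3]
```

Held firmly. Next I'll let it rise, slowly at first, then clear away and look.

```bash
python3 -m inch '[[-1,0,0,-3,0],[-1,0,0,-5,0],[-1,0,0,-6,0],[-1,0,0,-8,0],[-1,0,0,-8,0]]'|egrep 'pos|ft'; python3 -m inch '[[-1,0,0,-10,0],[-1,0,0,-20,0],[-1,0,0,-40,0],[-1,30,-20,-30,0],[-1,40,-40,0,0]]'|egrep 'pos|ft';python3 -m inch '[[-1,40,-40,0,0],[-1,40,-50,0,0],[-1,20,-50,0,0],[-1,0,-40,0,0],[-1,0,0,0,0]]'; python3 - <<'E'
from h import *
d=snap('top','t5');W=cloud(d);b=snap('scene','s5')
A=cv2.resize(d['color'][110:230,240:320,::-1],(400,600),interpolation=cv2.INTER_CUBIC)
B=cv2.resize(b['color'][160:260,190:270,::-1],(400,600),interpolation=cv2.INTER_CUBIC)
cv2.imwrite('pics/c5.png',np.hstack([A,B]))
print('plunger',np.nanmedian(W[127:134,279:287,2]))
def ray(u,v,z):
    C=-d['R'].T@d['t'];r=d['R'].T@np.linalg.inv(d['K'])@[u,v,1];return C+r*(z-C[2])/r[2]
np.set_printoptions(precision=3,suppress=True,linewidth=200)
print((W[194:214:2,278:300:2,2]*1000).round())
print('tube',(W[160:172:2,279:290:2,2]*1000).round())
E
```

```text
position: [0.6882, -0.064, 0.1607]
ft_force: [0.5, 0.4, 1.7]
position: [0.6221, -0.1321, 0.2612]
ft_force: [0.3, -1.1, 0.1]
time: 19.55
position: [0.5479, -0.3351, 0.2618]
tool_rot: [-0.248, 3.06, 0.002]
ft_force: [-0.0, 0.1, 0.4]
grip_width: 0.002
plunger 0.16620083223550222
[[45. 56. 66. 59. 13. 10. 12. 22. 30. 39. 46.]
 [44. 20.  3.  4. 14. 11.  8.  7. 16. 28. 42.]
 [31.  3.  1. 12. 18. 15. 13.  1.  2. 22. 37.]
 [ 7.  5. 15. 13. 16. 12. 14.  4.  1. 12. 30.]
 [ 9.  6. 17. 15. 15. 17. 16.  6.  3. 11. 31.]
 [ 4.  3.  2. 15. 14. 15. 15.  2.  4.  7. 29.]
 [11.  2.  5.  6.  6.  5.  3.  5.  6. 15. 32.]
 [46.  4.  2.  4.  6.  1.  6.  4.  4. 26. 46.]
 [-1. 41.  4.  5.  6. -0.  5.  5. 22. 42. 45.]
 [ 1.  2. 48. 26.  6.  4. 16. 31. 43.  2. -1.]]
tube [[89. 88. 83. 80. 77. 84.]
 [63. 68. 75. 79. 57. 77.]
 [67. 78. 78. 76. 79. 71.]
 [79. 77. 75. 76. 74. 77.]
 [96. 80. 79. 80. 80. 62.]
 [98. 77. 80. 77. 78. 99.]]
```

View pics/c5.png

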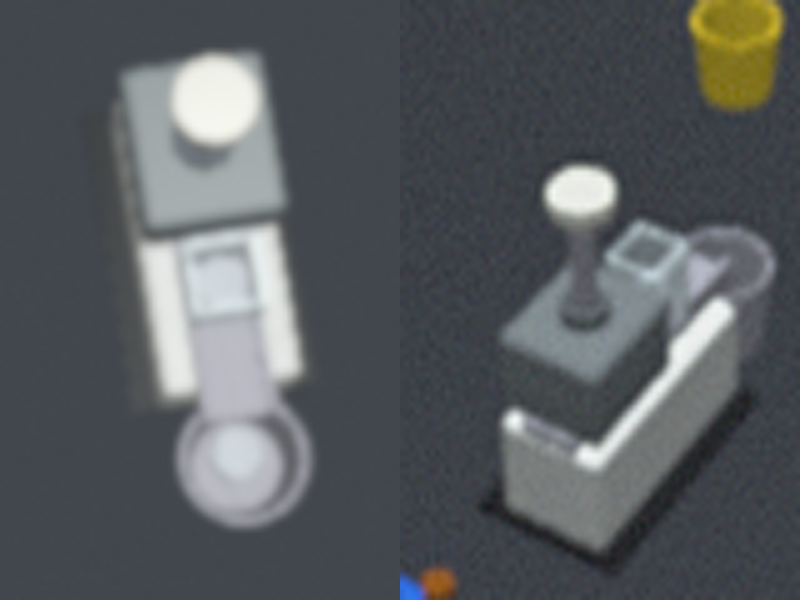

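The left half shows one cap in the cup at (240,450), with its top about 15 mm high. The cup is still under the spout, two caps remain (stack top 78 mm = 58 + 20), and the plunger is back at 166 mm.

```bash
python3 -c "
from bench import ctrl
print(ctrl.close_job())"
```

```text
the job is handed in; nothing more can be done
None
```

I put the steel cup under the spout and released it. I then pressed the plunger once to its stop, let it rise, and handed the job in at about 19.6 s. No verdict was reported.

**Cup:** After release its centre measured about 2 mm from the drop spot. It looked upright and in the same place in the last picture.

**Plunger:** The stop came at z = 0.128 m. I held it there for over a second at 13–16 N vertical. There was also up to 8 N of sideways force, because the tool had drifted about 3° off vertical. That makes about 18 N in total at the highest reading, under the 25 N limit; I read the force only at the end of each move.

**Last checks:**
- One cap lies in the cup, with its top at about 15 mm.
- The tube stack top is at about 78 mm, which means two caps remain.
- The plunger is back at 166 mm.
- The arm is clear of everything.

Before handing in I did not re-measure the bottle, jar or timer, but the arm never worked near them. None of the checks I made failed. One brief oddity: while the cup was being pushed in, the finger opening and the downward force changed slightly, possibly from a light touch on the spout. I lowered the cup 2 mm and it cleared.

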